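Tip the sign blank onto the print bed and register it

TASK

The plywood sign blank is leaning against the rest bar of the print bed. Without gripping or lifting it, push its top away from the bar with the fingertips so that it tips over and lies flat on the bed, white face up, then push it by its edges until it sits square and flush against both the low back fence and the side stop. Leave the solvent can, the ink jar and the squeegee where they are.

Things in the scene. Friction and masses are not known exactly. Their poses are not given: they have to be found in the camera images.
- print_bed: Fixed grey board on the table; its top is 18 mm above the table. Origin: on the table, under the board's working area. x points across the board, away from the fence (away from the robot, give or take the yaw), y to the left along the fence, z up. The board runs from x -125 to +145 mm and y -180 to +210 mm.
- fence_face (a point): Point on the back fence: a fixed low aluminium strip along the bed's y at the board's robot side, 370 mm long, 30 mm wide, 20 mm high above the board. The point is the middle of the face that the blank is pushed against (looks to bed +x; at bed x -80, y +15 mm), 10 mm above the board.
- rest_bar (a point): Middle of the rest bar's axis: a fixed round steel bar, diameter 10 mm, 350 mm long along the bed's y, above the fence at bed x -100 mm, its axis 75 mm above the board (top at 80 mm), on two thin posts at its ends. The blank leans on it at the start.
- side_stop: Fixed aluminium block on the board near its left (+y) end, 70 mm (x) by 20 mm (y) by 20 mm high, with a screw head 8 mm high on top. Origin: centre of its underside, on the board; axes parallel to the bed's. The blank is pushed against its face that looks to -y, 10 mm from the origin. Its place along the bed's y differs from run to run.
- sign_blank: Loose plywood sheet 140 (x) by 180 (y) by 12 mm (z), 0.14-0.28 kg. Origin: its centre; z points out of the white face. It stands on a 180 mm edge, leaning 20 degrees back on the bar, white face to bar and robot, x up the sheet, top 132 mm above the board; falls over once 6 degrees past upright. Flat and white face up, its axes are parallel to the bed's, centre 6 mm above the board. Slides under 1-3 N.
- solvent_can: Bystander: metal bottle, diameter 72 mm, 170 mm high, standing on the table beside the bed. Origin: centre of its underside.
- ink_jar: Bystander: black jar, diameter 64 mm, 75 mm high, standing on the table beside the bed. Origin: centre of its underside.
- squeegee: Bystander: wooden handle 50 by 160 by 24 mm with a rubber blade on its -x side, lying on the table to the right of the bed. 80 mm by 160 mm overall (x from -45 to +35 mm). Origin: its middle, on the table.
Mind the look-alikes: they are no part of the job. Several things have the shape of the sign_blank; the one meant has the colours described above.

How it is judged:
By the outcome, as a careful person would: the job done as asked, in the order asked, and still so for the second after the job is handed in, with the robot touching nothing.
It also fails if it takes over 61 s, if anything falls off the work surface, if the arm or the gripper's body presses on something with over 40 N, if the wrist force passes 120 N, or if a joint passes its speed limit or range.

ROBOT

A 6-joint arm with a two-finger parallel gripper is mounted at the origin on the work surface. World frame = base frame: x ahead of the robot, y to its left, z up, the work surface at z = 0. Lengths are in m, angles in rad, forces in N, time in s.
With the tool pointing down it reaches from about 0.325 to 0.775 m from the base axis. Payload 9.3 kg.
Tool frame: the origin (TCP) lies on the centre line of the jaws, within the pads' length; the fingertips stand 14 mm ahead of it and the grasp point (between the pads) lies 5 mm behind it; z points along the fingers, y is the direction in which the jaws open and shut (so a half turn about z gives the same grasp; the last joint's range is limited). The gripper opens to 85 mm and grips with 20 to 120 N. Pads are 22 mm wide; open, the fingers measure 114 mm over their backs; the gripper's body (76 mm by 85 mm) begins 54 mm behind the grasp point. The pads swing forward as they close: fully open they stand 13 mm farther back than shut.
Start: joints at [-1.431, 0.259, 0.021, 1.334, 0, 1.418], TCP at [0.159, -0.527, 0.245] pointing down, gripper open.
Joint ranges: [-3.04, 3.04], [-0.91, 1.82], [-1.04, 1.36], [-1.92, 1.95], [-1.52, 1.45], [-3.14, 3.14]. Speed limits (rad/s): [2.22, 2.22, 2.79, 3.14, 3.14, 3.14].

INTERFACE

Orientations are given as a unit quaternion [w, x, y, z].
In Python, from plant import * gives the robot as it stands. The module is installed in compiled form; this text tells all that it offers.
- The arm moves only by the tool apply_moves, never from a script. Its argument "steps" is a list of rows, each a list of 4 numbers: the shift along the tool's x, y, z in m, then the turn about the tool's z in degrees. A call has 1 to 8 rows; each row shifts and turns the pose as measured when the row begins, along the tool's axes as they then stand; what a row does not reach is not made up. A row lasts 1/10 s, in which the tool goes at most 50 mm and 8.59 degrees, less where a joint would pass 70% of its speed; a pose out of reach is approached as far as the arm can. A call with a gripper value outside its range is refused whole. "fingers" is the opening, from 0 (shut) to 1 (fully open), set as the call begins (left out, the last holds). The fingers move at their own pace and stop on an object; "newtons" is the grip in N (left out, the last holds). Time passes only in rows, so rows that do not move let the fingers close. It gives the time, the measured TCP pose, the force and the opening at its end, in the units of the state.
- get_state(): the state, without advancing time (a new reading comes with each control period).
- capture(name): name is "side" or "top"; returns the picture (400x640x3 uint8, red, green, blue); there is no depth.
- calibration(name): a dict with "K" (3x3 intrinsics, pixels), "distortion" ([k1, k2, p1, p2, k3] as OpenCV has them; the pictures are not rectified), "R" (3x3) and "t" (3): a world point X has camera coordinates R X + t. Camera axes: x right, y down, z forward; pixel columns grow to the right and rows downward; lengths in m; the calibration is good to about 2 mm. A picture is of the moment at which its call begins. calibration takes no time and is no camera call.
- hand_in(): hands the job in, once; it reports no verdict.
The state is a dict: "clock": time; "joint_pos": joint angles; "dq": joint speeds; "joint_efforts": joint torques, N m; "ee_pos": TCP position; "eef_rot": TCP orientation; "contact_force": force on the tool from outside, world axes, zero at the start; "wrist_torque": the same for the moment, N m; "opening": opening from 0.0 (shut) to 1.0 (fully open).
Only numpy, scipy, OpenCV 4.12 (cv2) and the standard library are available. Lean on these libraries where they do the work, as an engineer would, in place of code of your own. Each camera call takes 0.05 s, during which the arm holds its last target.

## Working session

There is one attempt and no reset: what is moved stays moved. The work goes in short steps, Python scripts to look and compute and a tool call to move; the robot and the scene stay as the last step left them, time stands still between calls to the robot, and variables do not carry over. Pictures are saved under pics/ and viewed, and the job is handed in when it is done.

Besides the shell and the picture viewer there is one more tool, called as name(argument=value, ...), one argument or row to a line, values as JSON. apply_moves: Moves the arm, as the interface text tells. Its arguments: {"type":"object","properties":{"steps":{"type":"array","items":{"type":"array","items":{"type":"number"}}},"fingers":{"type":"number"},"newtons":{"type":"number"}},"required":["steps"]}

```bash
mkdir -p pics
python3 - <<'E'
from plant import *
import cv2
for n in("side","top"):
    cv2.imwrite(f"pics/{n}0.png",capture(n)[:,:,::-1]); c=calibration(n); print(n,c)
s=get_state(); print(s)
E
```

```text
side {'K': array([[381.55375714,   0.        , 315.8370117 ],
       [  0.        , 381.55375714, 200.76072017],
       [  0.        ,   0.        ,   1.        ]]), 'distortion': array([-0.01035695,  0.        ,  0.        ,  0.        ,  0.        ]), 'R': array([[-0.6742918 , -0.73843879, -0.00622279],
       [-0.38801941,  0.36145728, -0.84781458],
       [ 0.62830845, -0.56925985, -0.53025627]]), 't': array([0.31632067, 0.21736652, 0.82097247])}
top {'K': array([[441.63634275,   0.        , 321.75538659],
       [  0.        , 441.63634275, 194.22997345],
       [  0.        ,   0.        ,   1.        ]]), 'distortion': array([-0.12181963,  0.        ,  0.        ,  0.        ,  0.        ]), 'R': array([[ 0.01633878, -0.99983819,  0.00752596],
       [-0.99857738, -0.01669934, -0.05063932],
       [ 0.05075681, -0.00668786, -0.99868865]]), 't': array([-0.0077002 ,  0.45335854,  1.31974202])}
{'clock': 0.1, 'joint_pos': array([-1.43059653e+00,  2.59148838e-01,  2.08666706e-02,  1.33368470e+00,
        2.44454541e-05,  1.41819728e+00]), 'dq': array([-7.00396337e-05, -1.00114288e-03,  1.58536153e-03, -5.40553238e-05,
        5.68748869e-04,  1.46513062e-04]), 'joint_efforts': array([ 3.15616242e-03, -5.56695950e+01,  3.45067692e+01,  1.16736538e-02,
       -1.64648982e-04, -7.88407931e-06]), 'ee_pos': array([ 0.15872066, -0.52637715,  0.24473099]), 'eef_rot': array([-5.85182712e-04,  9.89302563e-01,  1.45876992e-01,  1.58509175e-05]), 'contact_force': array([-0.61981938, -0.18507899, -0.63938225]), 'wrist_torque': array([-0.04693747,  0.04186227, -0.00152392]), 'opening': 0.9989810622692589}
```

View pics/side0.png

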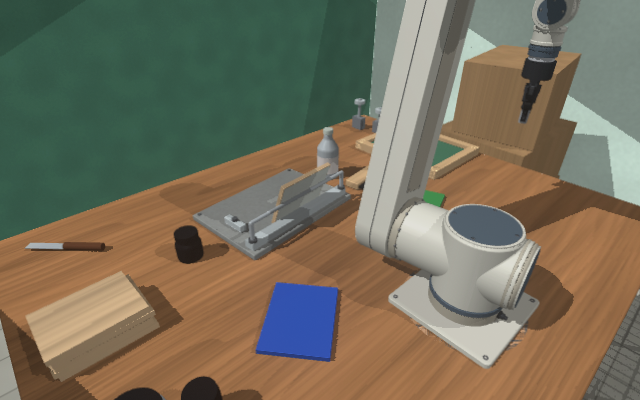

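View pics/top0.png

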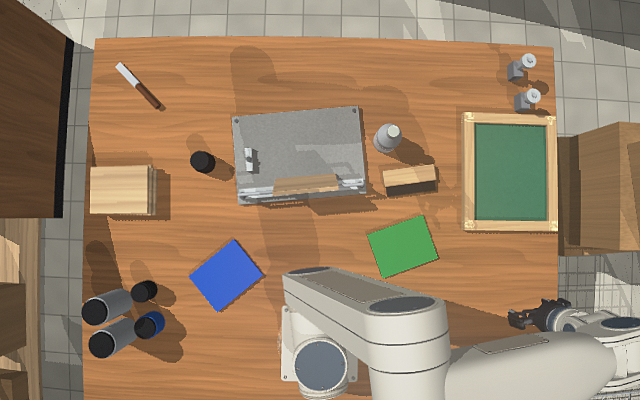

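```bash
cat > h.py <<'E'
import numpy as np, cv2
from plant import *
def ray(n,px):
    c=calibration(n); p=cv2.undistortPoints(np.array([[px]],float),c['K'],c['distortion'])[0,0]
    R=c['R']; return -R.T@c['t'], R.T@np.array([p[0],p[1],1])
def onplane(n,px,z):
    C,d=ray(n,px); return C+d*(z-C[2])/d[2]
def proj(n,X):
    c=calibration(n); return cv2.projectPoints(np.atleast_2d(np.array(X,float)),cv2.Rodrigues(c['R'])[0],c['t'],c['K'],c['distortion'])[0][:,0]
E
python3 - <<'E'
import cv2
a=cv2.imread('pics/top0.png')[95:220,180:450]; cv2.imwrite('pics/top0c.png',cv2.resize(a,(795,368),interpolation=cv2.INTER_CUBIC))
a=cv2.imread('pics/side0.png')[110:260,170:370]; cv2.imwrite('pics/side0c.png',cv2.resize(a,(800,600),interpolation=cv2.INTER_CUBIC))
from h import *
for n in ("top","side"):print(ray(n,(320,200))[0])
E
```

```text
[0.3858535  0.0086981  1.34102709]
[-0.21818907  0.62236141  0.6215807 ]
```

View pics/top0c.png

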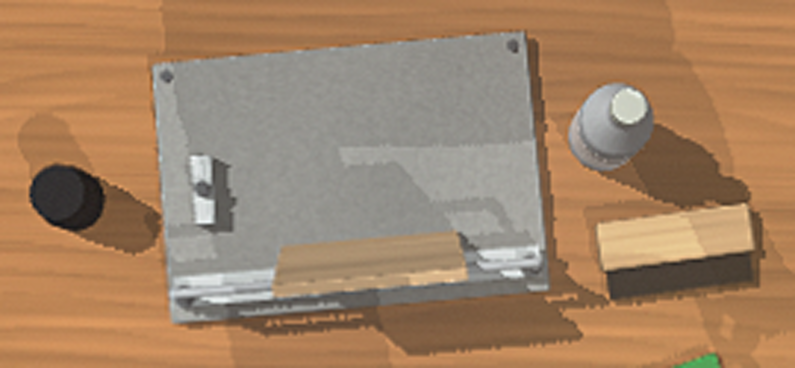

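View pics/side0c.png

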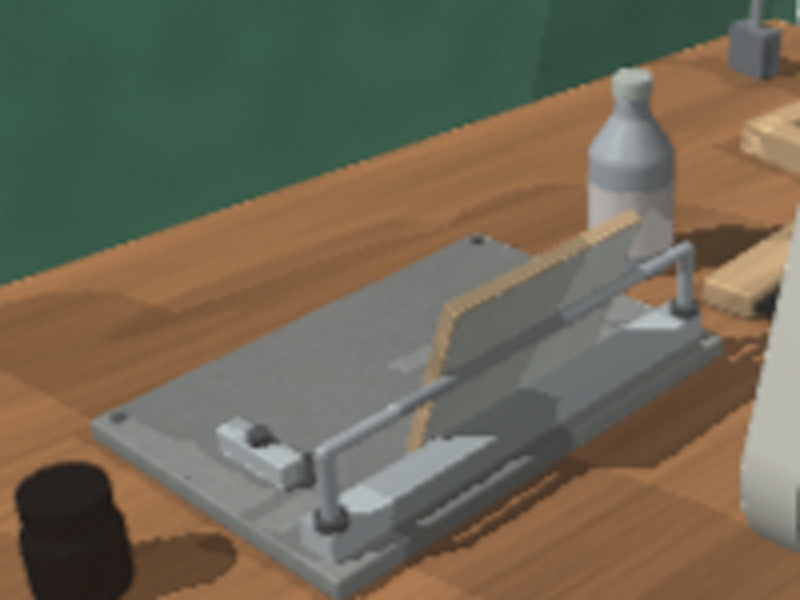

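```bash
cat > bed.py <<'E'
from h import *
s=270/795.
cr=[(152,65),(524,32),(548,289),(172,322)]
W=np.array([onplane('top',(180+x*s,95+y*s),.018) for x,y in cr])
B=np.array([(.145,.21),(.145,-.18),(-.125,-.18),(-.125,.21)])
def fit(B,W):
    b=B.mean(0);w=W.mean(0);H=(B-b).T@(W-w);a=np.arctan2(H[0,1]-H[1,0],H[0,0]+H[1,1])
    R=np.array([[np.cos(a),-np.sin(a)],[np.sin(a),np.cos(a)]]);return a,R,w-R@b
a,R,t=fit(B,W[:,:2])
def b2w(x,y,z): return np.r_[R@[x,y]+t,.018+z]
def w2b(X): return np.r_[R.T@(np.array(X[:2])-t),X[2]-.018]
E
python3 - <<'E'
from bed import *
print(W,np.degrees(a),t,'res mm',1e3*((R@B.T).T+t-W[:,:2]))
# side check
q=[(170+x/4,110+y/4) for x,y in [(92,428),(480,236),(722,345),(338,592)]]
print('side px bed corners',[1e3*w2b(onplane('side',p,.018 if i<2 else .018)) for i,p in enumerate(q)])
# blank top edge: height top 132 above board: front (bar-side) corner & far corner
for nm,p in {'tl':(280,248),'tr':(460,233),'br':(468,276),'bl':(272,293)}.items():
    print(nm,1e3*w2b(onplane('top',(180+p[0]*s,95+p[1]*s),.018+.13)))
for nm,p in {'l':(447,310),'r':(637,213)}.items():
    print('side',nm,1e3*w2b(onplane('side',(170+p[0]/4,110+p[1]/4),.018+.13)))
# stop top z=20
for p in [(190,155),(208,153),(214,225),(196,225)]:
    print('stop',1e3*w2b(onplane('top',(180+p[0]*s,95+p[1]*s),.038)))
# can, jar, squeegee
for nm,p,z in [('can',(628,105),.17),('jar',(62,192),.075)]:
    print(nm,onplane('top',(180+p[0]*s,95+p[1]*s),z))
img=cv2.imread('pics/top0.png');
E
```

```text
[[ 0.6840359   0.27849755  0.018     ]
 [ 0.72476187 -0.10617383  0.018     ]
 [ 0.45857126 -0.13343457  0.018     ]
 [ 0.41843254  0.24977092  0.018     ]] 6.011091668050728 [0.56307619 0.05620029] res mm [[ 1.2516215   1.73261986]
 [ 1.3668403  -1.45164014]
 [-0.9579975  -2.46556366]
 [-1.66046429  2.18458394]]
side px bed corners [array([1.28759466e+02, 2.16055907e+02, 1.73472348e-14]), array([ 1.29842653e+02, -1.70352683e+02,  1.73472348e-14]), array([-1.36577169e+02, -1.62885682e+02,  1.73472348e-14]), array([-1.35438725e+02,  2.17241712e+02,  1.73472348e-14])]
tl [-70.03990841  79.45382702 130.        ]
tr [-70.83734048 -86.91319825 130.        ]
br [-111.01997641  -90.66001293  130.        ]
bl [-110.7414279   90.2254817  130.       ]
side l [-107.8399415   89.5832375  130.       ]
side r [-110.59126034  -90.85147916  130.        ]
stop [ 42.54917684 172.77733768  20.        ]
stop [ 42.90664577 154.36970731  20.        ]
stop [-30.66868212 153.96648944  20.        ]
stop [-29.03045125 172.14227274  20.        ]
can [ 0.62001755 -0.18898633  0.17      ]
jar [0.54328057 0.35241746 0.075     ]
```

Candidates for the blank in the top view are the blue panel at (227,275), the green panel at (403,245), and the bare-plywood sheet leaning on the bar at (305,183). The crops show the leaning sheet has a white face towards the bar and robot, so it is the one meant. The bed is yawed about 6°, the blank spans bed y ±90 mm, and the stop face is at bed y of about +154 mm.

apply_moves(
  steps=[
    [0,0,0,8.4],
    [0,0,0,2.4],
    [0.022,-0.038,0,0],
    [0.022,-0.038,0,0],
    [0.022,-0.038,0,0],
    [0.022,-0.038,0,0],
    [0.022,-0.038,0,0],
    [0.022,-0.038,0,0],
  ],
  fingers=1,
)

```text
clock: 0.9
ee_pos: [0.2688, -0.2821, 0.2409]
eef_rot: [-0.004, 0.999, 0.044, -0.001]
contact_force: [0.9, 0.1, -0.4]
opening: 0.998
```

```bash
cat > where.py <<'E'
from bed import *
from scipy.spatial.transform import Rotation as Ro
s_=get_state();q=s_['eef_rot'];M=Ro.from_quat(np.r_[q[1:],q[0]]).as_matrix()
print('t',round(s_['clock'],2),'tcp bed mm',np.round(1e3*w2b(s_['ee_pos']),1),'toolx yaw rel bed',round(np.degrees(np.arctan2(M[1,0],M[0,0])-a),2),'tz',M[:,2].round(3),'F bed',np.round(np.r_[R.T@s_['contact_force'][:2],s_['contact_force'][2]],1),'op',round(s_['opening'],3))
E
python3 where.py
```

```text
t 0.9 tcp bed mm [-328.1 -305.6  222.9] toolx yaw rel bed -0.94 tz [-0.002  0.008 -1.   ] F bed [ 0.9  0.  -0.4] op 0.998
```

apply_moves(
  steps=[
    [0.022,-0.038,0,-1],
    [0.022,-0.038,0,0],
    [0.022,-0.038,0,0],
    [0.022,-0.038,0,0],
    [0.022,-0.038,0,0],
    [0.022,-0.038,0,0],
    [0.022,-0.038,0,0],
    [0.015,-0.025,0,0],
  ],
)

```text
clock: 1.7
ee_pos: [0.4085, 0.0402, 0.243]
eef_rot: [-0.004, 0.999, 0.053, -0.0]
contact_force: [0.5, -0.8, -0.7]
opening: 1.002
```

```bash
python3 where.py
```

```text
t 1.7 tcp bed mm [-155.4    0.3  225. ] toolx yaw rel bed 0.03 tz [-0.001  0.008 -1.   ] F bed [ 0.4 -0.9 -0.7] op 1.002
```

apply_moves(
  steps=[
    [0,0,0.03,0],
    [0,0,0.03,0],
    [0,0,0.03,0],
    [0,0,0.027,0],
    [0,0,0,0],
    [0,0,0,0],
  ],
)

```text
clock: 2.3
ee_pos: [0.4093, 0.0464, 0.1223]
eef_rot: [-0.004, 0.998, 0.057, -0.0]
contact_force: [0.3, 0.1, 0.4]
opening: 1.0
```

```bash
python3 where.py
python3 - <<'E'
from h import *
a=capture('side')[:,:,::-1][110:260,170:370]; cv2.imwrite('pics/side1c.png',cv2.resize(a,(800,600),interpolation=cv2.INTER_CUBIC))
E
```

```text
t 2.3 tcp bed mm [-154.     6.4  104.3] toolx yaw rel bed 0.57 tz [-0.001  0.009 -1.   ] F bed [0.3 0.1 0.4] op 1.0
```

View pics/side1c.png

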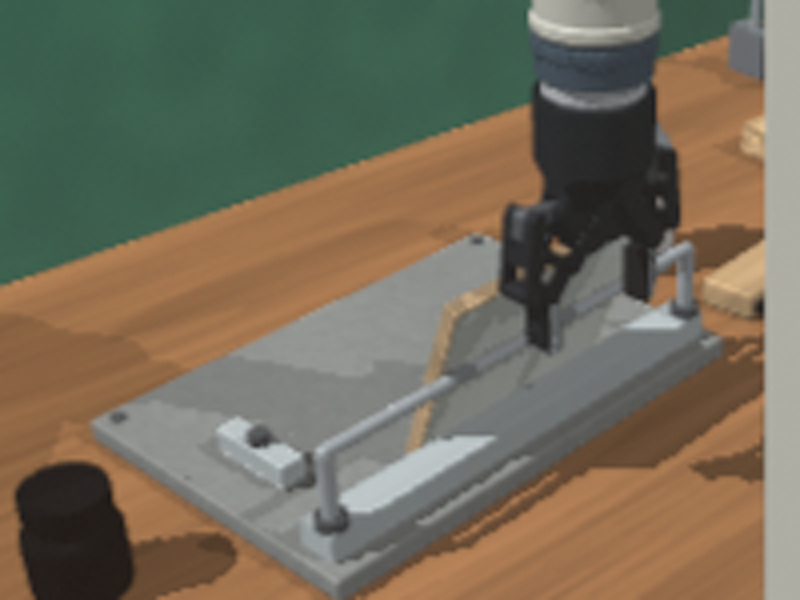

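Run:
```python
from bed import *
for z in (.104,.09):
  for y in (.05,-.045): print(z,y,(proj('side',b2w(-.154,y,z))[0]-[170,110])*4)
print('bar ends',[(proj('side',b2w(-.1,y,.075))[0]-[170,110])*4 for y in (.19,-.16)])
```

```text
0.104 0.05 [545.76504517 346.12543405]
0.104 -0.045 [642.37791295 290.22074243]
0.09 0.05 [546.19107822 364.99147742]
0.09 -0.045 [642.08126343 308.3868714 ]
bar ends [array([322.49099585, 448.19624333]), array([684.66730419, 243.88081282])]
```

apply_moves(
  steps=[
    [0.02,0,-0.002,0],
    [0.015,0,0,0],
    [0.01,0,0,0],
    [0.01,0,0,0],
    [0.01,0,0,0],
    [0.01,0,0,0],
    [0,0,0,0],
    [0,0,0,0],
  ],
)

```text
clock: 3.15
ee_pos: [0.4898, 0.0547, 0.1312]
eef_rot: [-0.004, 0.998, 0.057, 0.004]
contact_force: [-0.8, 0.2, 0.4]
opening: 0.999
```

```bash
python3 where.py
python3 - <<'E'
from h import *
a=capture('side')[:,:,::-1][110:260,170:370]; cv2.imwrite('pics/side2c.png',cv2.resize(a,(800,600),interpolation=cv2.INTER_CUBIC))
E
```

```text
t 3.15 tcp bed mm [-73.    6.2 113.2] toolx yaw rel bed 0.51 tz [ 0.008  0.008 -1.   ] F bed [-0.8  0.3  0.4] op 0.999
```

View pics/side2c.png

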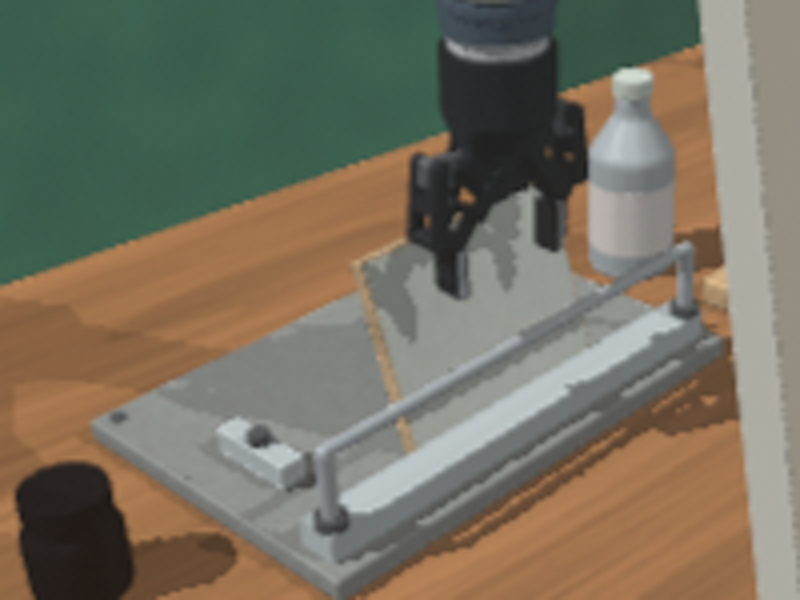

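The tips pushed the top past upright, and the sheet is mid-fall with the white face turning up. I'll let it settle.

apply_moves(
  steps=[
    [0.01,0,0,0],
    [0.01,0,0,0],
    [0,0,0,0],
    [0,0,0,0],
    [0,0,0,0],
    [0,0,0,0],
  ],
)

```text
clock: 3.8
ee_pos: [0.5106, 0.0571, 0.1312]
eef_rot: [-0.004, 0.998, 0.057, 0.004]
contact_force: [0.0, 0.4, -0.3]
opening: 1.004
```

```bash
python3 where.py
python3 - <<'E'
from h import *
a=capture('side')[:,:,::-1][110:260,170:370]; cv2.imwrite('pics/side3c.png',cv2.resize(a,(800,600),interpolation=cv2.INTER_CUBIC))
E
```

```text
t 3.8 tcp bed mm [-52.1   6.4 113.2] toolx yaw rel bed 0.5 tz [ 0.007  0.008 -1.   ] F bed [ 0.1  0.4 -0.3] op 1.004
```

View pics/side3c.png

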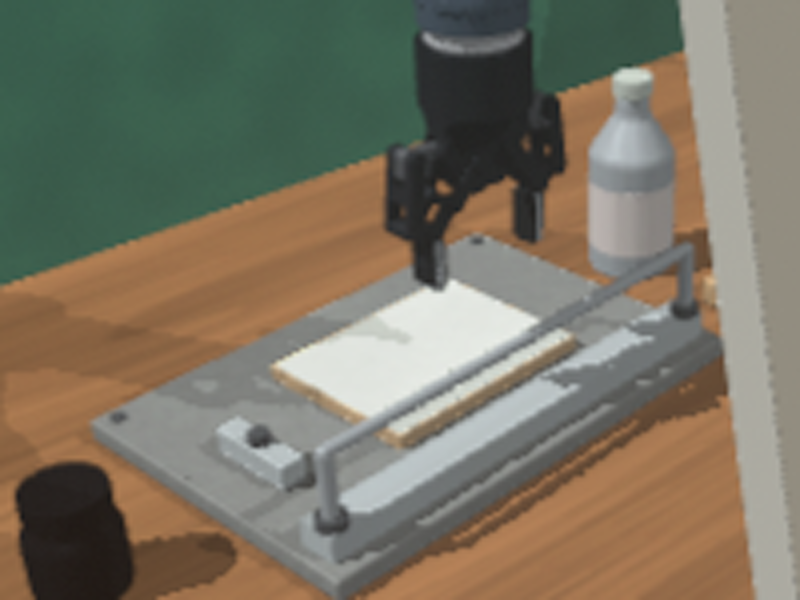

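apply_moves(
  steps=[
    [0.04,0,0,0.5],
    [0.04,0,0,0],
    [0.04,0,0,0],
    [0.03,0,0,0],
    [0.02,0,0,0],
    [0,0,0,0],
    [0,0,0,0],
  ],
)

```text
clock: 4.55
ee_pos: [0.6828, 0.0759, 0.1314]
eef_rot: [-0.004, 0.999, 0.052, 0.002]
contact_force: [0.4, 0.6, -0.1]
opening: 0.999
```

```bash
python3 where.py
python3 - <<'E'
from h import *
a=capture('side')[:,:,::-1][110:260,170:370]; cv2.imwrite('pics/side4c.png',cv2.resize(a,(800,600),interpolation=cv2.INTER_CUBIC))
a=capture('top')[:,:,::-1][95:220,180:450]; cv2.imwrite('pics/top4c.png',cv2.resize(a,(795,368),interpolation=cv2.INTER_CUBIC))
E
```

```text
t 4.55 tcp bed mm [121.1   7.1 113.4] toolx yaw rel bed -0.04 tz [ 0.005  0.008 -1.   ] F bed [ 0.4  0.5 -0.1] op 0.999
```

View pics/side4c.png

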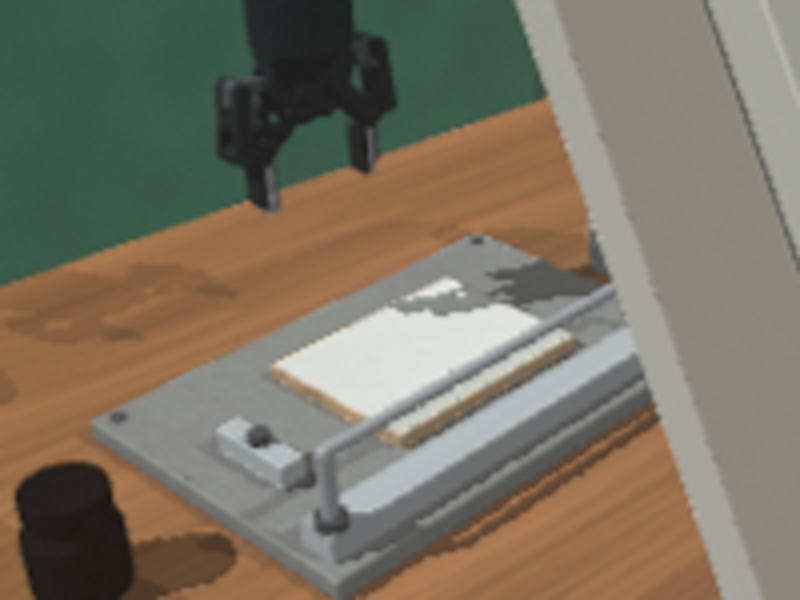

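View pics/top4c.png

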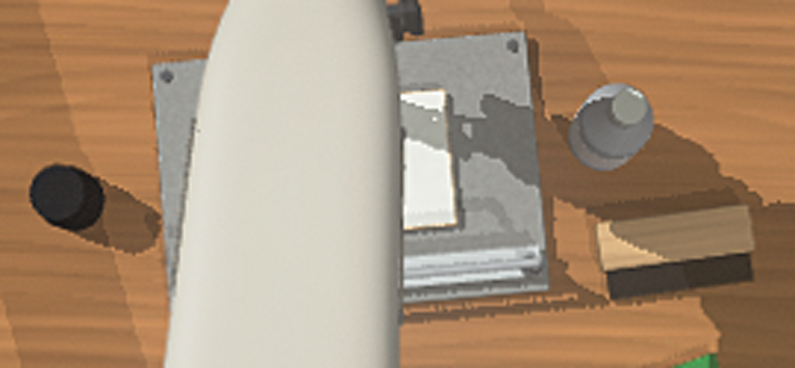

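Run:
```python
from bed import *
for p in [(447,89),(458,222),(404,93),(404,230)]: print('top',1e3*w2b(onplane('top',(180+p[0]*s,95+p[1]*s),.03)))
for p in [(272,368),(452,280),(577,340),(402,436)]: print('side',1e3*w2b(onplane('side',(170+p[0]/4,110+p[1]/4),.03)))
```

```text
top [ 88.33568739 -92.87401743  12.        ]
top [-48.59870273 -91.66609742  12.        ]
top [ 88.01125038 -48.78047813  12.        ]
top [-51.91499358 -36.46339943  12.        ]
side [79.72881383 93.98010428 12.        ]
side [ 75.70830818 -84.93270484  12.        ]
side [-61.87380453 -81.37268201  12.        ]
side [-56.12017346  90.7843453   12.        ]
```

apply_moves(
  steps=[
    [0,0.007,0.03,0],
    [0,0,0.03,0],
    [0,0,0.02,0],
    [0,0,0.01,0],
    [0,0,0,0],
    [0,0,0,0],
  ],
)

```text
clock: 5.25
ee_pos: [0.6803, 0.0691, 0.0442]
eef_rot: [-0.004, 0.999, 0.052, 0.005]
contact_force: [0.7, -0.6, 0.9]
opening: 1.002
```

```bash
python3 where.py
```

```text
t 5.25 tcp bed mm [117.9   0.6  26.2] toolx yaw rel bed -0.05 tz [ 0.009  0.008 -1.   ] F bed [ 0.6 -0.7  0.9] op 1.002
```

apply_moves(
  steps=[
    [0,0,0.01,0],
    [0,0,0.007,0],
    [0,0,0,0],
    [0,0,0,0],
  ],
)

```text
clock: 5.65
ee_pos: [0.6817, 0.0693, 0.029]
eef_rot: [-0.003, 0.999, 0.052, 0.007]
contact_force: [1.0, 0.4, 0.3]
opening: 1.001
```

```bash
python3 where.py
python3 - <<'E'
from h import *
a=capture('side')[:,:,::-1][110:260,170:370]; cv2.imwrite('pics/side5c.png',cv2.resize(a,(800,600),interpolation=cv2.INTER_CUBIC))
E
```

```text
t 5.65 tcp bed mm [119.3   0.7  11. ] toolx yaw rel bed -0.04 tz [ 0.014  0.008 -1.   ] F bed [1.  0.3 0.3] op 1.001
```

View pics/side5c.png

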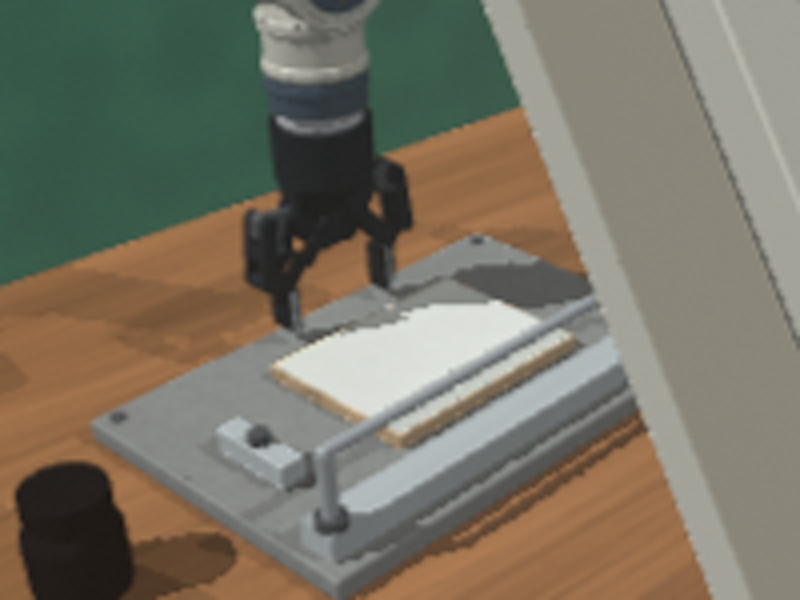

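apply_moves(
  steps=[
    [0,0,0.005,0],
    [-0.01,0,0,0],
    [-0.01,0,0,0],
    [-0.006,0,0,0],
    [-0.006,0,0,0],
    [0,0,0,0],
  ],
)

```text
clock: 6.3
ee_pos: [0.6469, 0.0658, 0.0236]
eef_rot: [-0.003, 0.999, 0.052, 0.008]
contact_force: [0.6, -0.1, -0.8]
opening: 0.999
```

```bash
python3 where.py
```

```text
t 6.3 tcp bed mm [84.4  0.8  5.6] toolx yaw rel bed -0.04 tz [ 0.015  0.008 -1.   ] F bed [ 0.6 -0.1 -0.8] op 0.999
```

apply_moves(
  steps=[
    [-0.004,0,0,0],
    [-0.004,0,0,0],
    [-0.003,0,0,0],
  ],
)

```text
clock: 6.6
ee_pos: [0.636, 0.0645, 0.0238]
eef_rot: [-0.003, 0.999, 0.052, 0.008]
contact_force: [1.3, 0.7, 0.6]
opening: 0.998
```

```bash
python3 where.py;  python3 - <<'E'
from h import *
a=capture('side')[:,:,::-1][110:260,170:370]; cv2.imwrite('pics/side6c.png',cv2.resize(a,(800,600),interpolation=cv2.INTER_CUBIC))
E
```

```text
t 6.6 tcp bed mm [73.4  0.7  5.8] toolx yaw rel bed -0.04 tz [ 0.016  0.008 -1.   ] F bed [1.4 0.6 0.6] op 0.998
```

View pics/side6c.png

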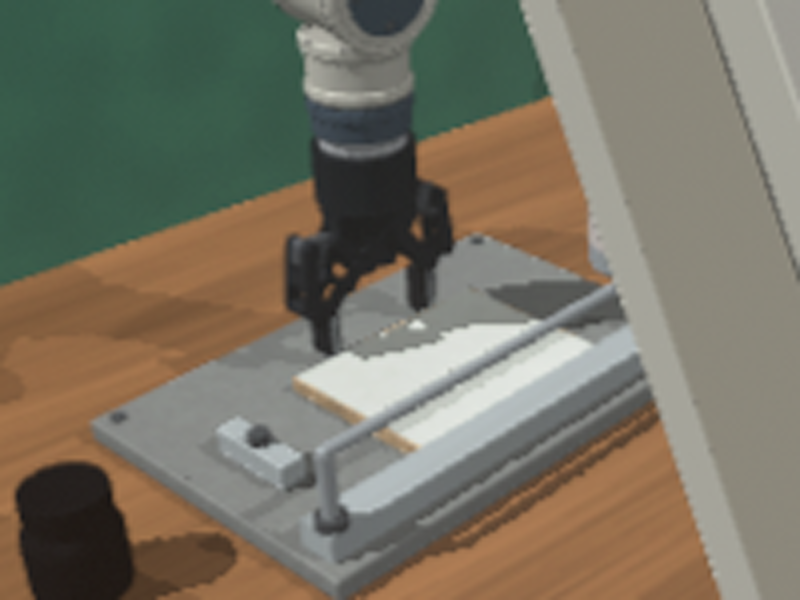

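Nearly at the fence. I'll continue in small steps until the force rises.

apply_moves(
  steps=[
    [-0.003,0,0,0],
    [-0.002,0,0,0],
    [0,0,0,0],
  ],
)

```text
clock: 6.95
ee_pos: [0.6329, 0.0643, 0.0247]
eef_rot: [-0.004, 0.999, 0.052, 0.011]
contact_force: [0.2, -0.2, -0.1]
opening: 1.004
```

```bash
python3 where.py
```

```text
t 6.95 tcp bed mm [70.3  0.8  6.7] toolx yaw rel bed -0.02 tz [ 0.022  0.008 -1.   ] F bed [ 0.1 -0.3 -0.1] op 1.004
```

apply_moves(
  steps=[
    [-0.003,0,0,0],
  ],
)

```text
clock: 7.05
ee_pos: [0.6324, 0.0642, 0.0254]
eef_rot: [-0.004, 0.999, 0.052, 0.014]
contact_force: [17.3, 3.1, -1.0]
opening: 1.002
```

apply_moves(
  steps=[
    [-0.003,0,0,0],
  ],
)

```text
clock: 7.15
ee_pos: [0.6325, 0.0642, 0.0264]
eef_rot: [-0.004, 0.998, 0.053, 0.017]
contact_force: [13.2, 3.5, -0.7]
opening: 1.008
```

```bash
python3 where.py
```

```text
t 7.15 tcp bed mm [69.9  0.7  8.4] toolx yaw rel bed 0.01 tz [ 0.034  0.01  -0.999] F bed [13.5  2.1 -0.7] op 1.008
```

apply_moves(
  steps=[
    [0.015,0,0,0],
    [0,0,-0.03,0],
    [0,0,-0.04,0],
    [0,0,-0.04,0],
    [0,0,0,0],
  ],
  fingers=0,
  newtons=20,
)

```text
clock: 7.65
ee_pos: [0.6417, 0.0646, 0.1386]
eef_rot: [-0.004, 0.999, 0.053, 0.014]
contact_force: [0.0, -0.3, 0.1]
opening: 0.144
```

```bash
python3 where.py
```

```text
t 7.65 tcp bed mm [ 79.1   0.2 120.6] toolx yaw rel bed 0.01 tz [ 0.027  0.01  -1.   ] F bed [-0.  -0.3  0.1] op 0.144
```

apply_moves(
  steps=[
    [-0.019,0.027,0,0],
    [-0.019,0.027,0,0],
    [-0.019,0.027,0,0],
    [-0.019,0.027,0,0],
    [-0.018,0.027,0,0],
    [0,0,0,0],
    [0,0,0,0],
  ],
)

```text
clock: 8.35
ee_pos: [0.5563, -0.0831, 0.1323]
eef_rot: [-0.005, 0.998, 0.053, 0.011]
contact_force: [-0.6, -0.4, -0.0]
opening: -0.001
```

```bash
python3 where.py
python3 - <<'E'
from h import *
a=capture('side')[:,:,::-1][110:260,170:370]; cv2.imwrite('pics/side7c.png',cv2.resize(a,(800,600),interpolation=cv2.INTER_CUBIC))
a=capture('top')[:,:,::-1][95:220,180:450]; cv2.imwrite('pics/top7c.png',cv2.resize(a,(795,368),interpolation=cv2.INTER_CUBIC))
E
```

```text
t 8.35 tcp bed mm [ -21.3 -137.8  114.3] toolx yaw rel bed 0.11 tz [ 0.022  0.011 -1.   ] F bed [-0.6 -0.4 -0. ] op -0.001
```

View pics/side7c.png

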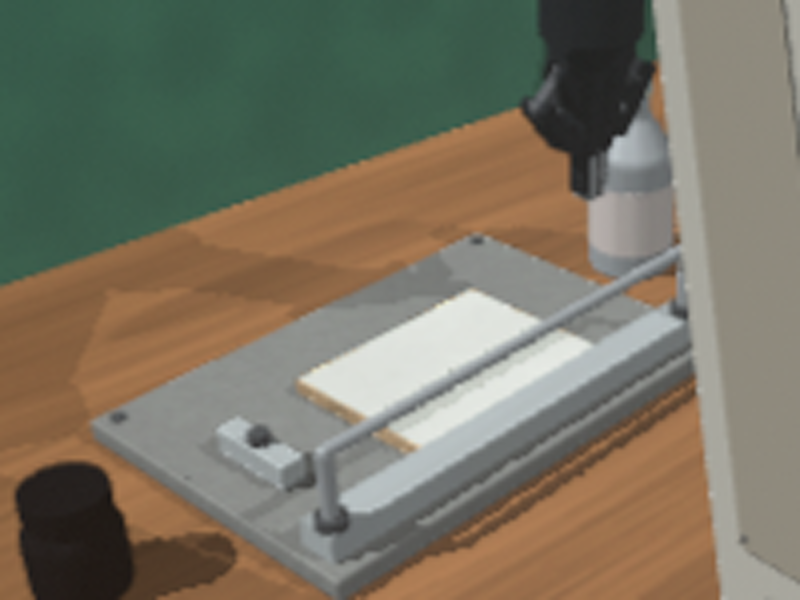

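View pics/top7c.png

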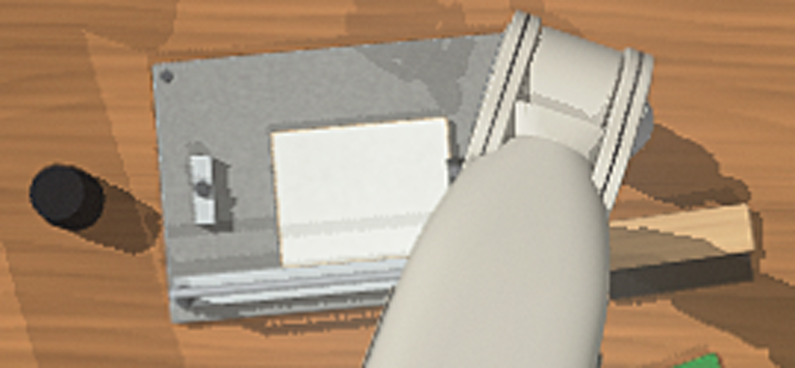

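apply_moves(
  steps=[
    [0.006,0,0.03,0],
    [0,0,0.03,0],
    [0,0,0.02,0],
    [0,0,0.007,0],
    [0,0,0,0],
    [0,0,0,0],
  ],
)

```text
clock: 9.05
ee_pos: [0.5679, -0.0761, 0.0435]
eef_rot: [-0.005, 0.998, 0.058, 0.013]
contact_force: [0.5, 0.5, -0.4]
opening: 0.0
```

```bash
python3 where.py
```

```text
t 9.05 tcp bed mm [  -9.  -132.1   25.5] toolx yaw rel bed 0.59 tz [ 0.025  0.011 -1.   ] F bed [ 0.6  0.5 -0.4] op 0.0
```

apply_moves(
  steps=[
    [-0.004,0,0.006,0.6],
    [0,-0.01,0,0],
    [0,-0.01,0,0],
    [0,-0.008,0,0],
    [0,-0.008,0,0],
    [0,0,0,0],
  ],
)

```text
clock: 9.65
ee_pos: [0.5611, -0.0373, 0.0405]
eef_rot: [-0.004, 0.999, 0.052, 0.015]
contact_force: [0.1, -0.3, -0.2]
opening: 0.002
```

```bash
python3 where.py
python3 - <<'E'
from h import *
a=capture('side')[:,:,::-1][110:260,170:370]; cv2.imwrite('pics/side8c.png',cv2.resize(a,(800,600),interpolation=cv2.INTER_CUBIC))
E
```

```text
t 9.65 tcp bed mm [-11.8 -92.8  22.5] toolx yaw rel bed -0.03 tz [ 0.03   0.009 -1.   ] F bed [ 0.  -0.3 -0.2] op 0.002
```

View pics/side8c.png

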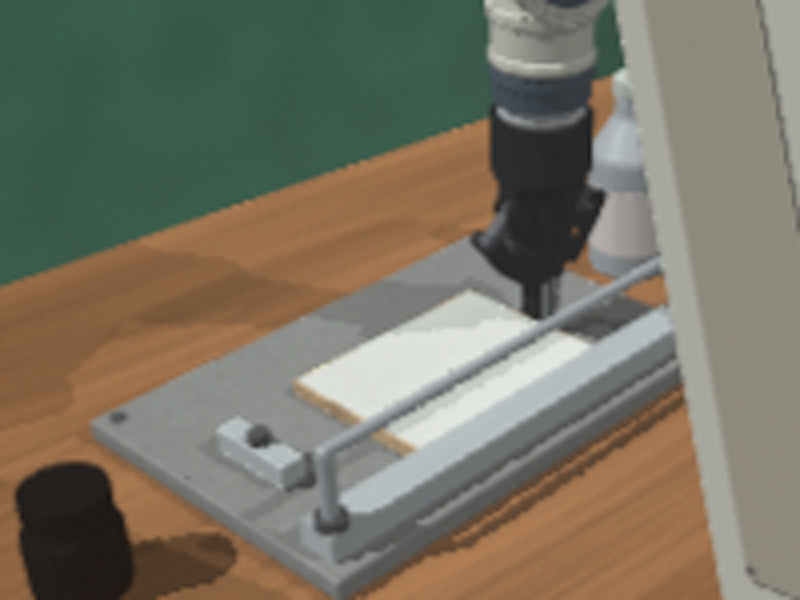

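apply_moves(
  steps=[
    [0,0,0.003,0],
    [0,-0.008,0.0,0],
    [0,-0.008,0,0],
    [0,-0.008,0,0],
    [0,0,0,0],
  ],
)

```text
clock: 10.2
ee_pos: [0.5593, -0.013, 0.0377]
eef_rot: [-0.003, 0.999, 0.051, 0.016]
contact_force: [0.0, -1.2, 0.5]
opening: -0.002
```

```bash
python3 where.py
python3 - <<'E'
from h import *
a=capture('side')[:,:,::-1][110:260,170:370]; cv2.imwrite('pics/side9c.png',cv2.resize(a,(800,600),interpolation=cv2.INTER_CUBIC))
E
```

```text
t 10.2 tcp bed mm [-11.  -68.4  19.7] toolx yaw rel bed -0.12 tz [ 0.031  0.008 -0.999] F bed [-0.1 -1.2  0.5] op -0.002
```

View pics/side9c.png

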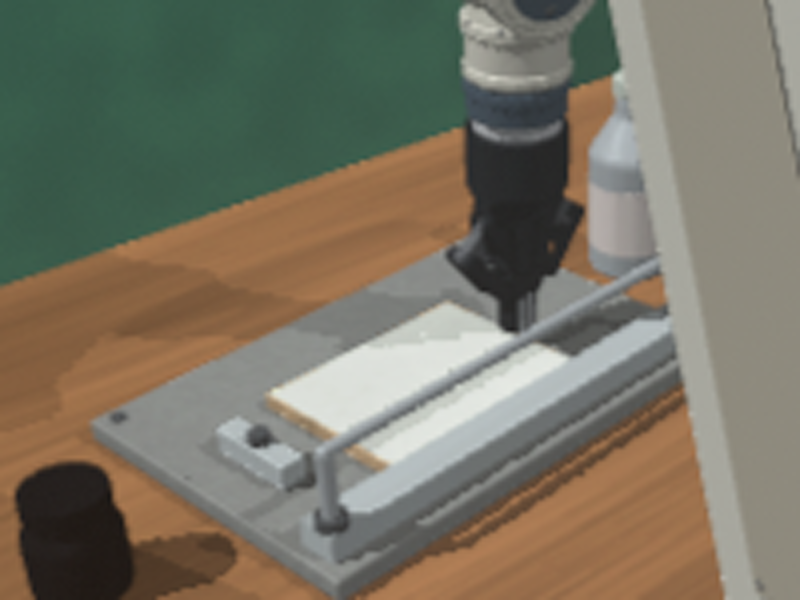

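apply_moves(
  steps=[
    [0,-0.008,0.0,0],
    [0,-0.008,0,0],
    [0,-0.006,0,0],
    [0,0,0,0],
  ],
)

```text
clock: 10.65
ee_pos: [0.5568, 0.0104, 0.0377]
eef_rot: [-0.003, 0.999, 0.051, 0.016]
contact_force: [-0.4, -0.4, 0.8]
opening: 0.004
```

```bash
python3 where.py
python3 - <<'E'
from h import *
a=capture('side')[:,:,::-1][110:260,170:370]; cv2.imwrite('pics/side10c.png',cv2.resize(a,(800,600),interpolation=cv2.INTER_CUBIC))
E
```

```text
t 10.65 tcp bed mm [-11.  -44.9  19.7] toolx yaw rel bed -0.13 tz [ 0.031  0.008 -1.   ] F bed [-0.4 -0.4  0.8] op 0.004
```

View pics/side10c.png

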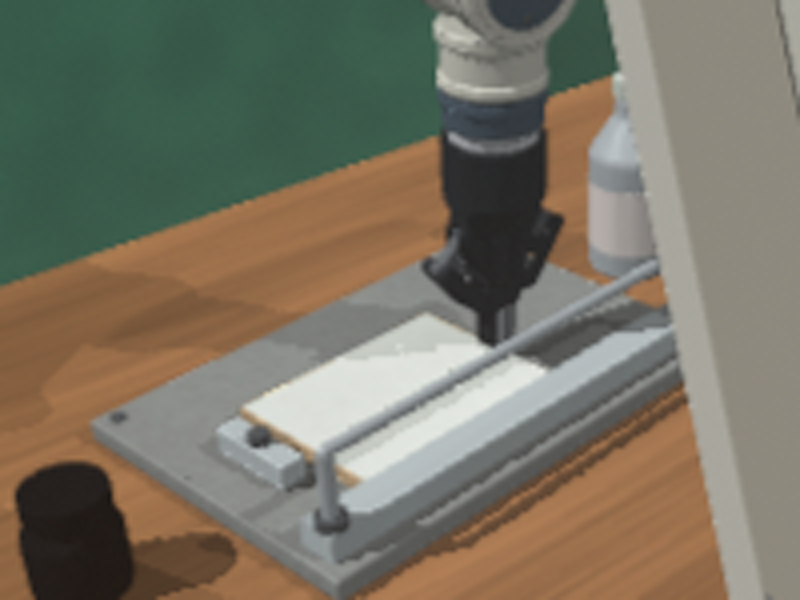

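Nearly at the stop. I'll use small steps from here.

apply_moves(
  steps=[
    [0,-0.004,0.0,0],
    [0,-0.003,0,0],
  ],
)

```text
clock: 10.9
ee_pos: [0.5561, 0.0172, 0.0377]
eef_rot: [-0.003, 0.999, 0.051, 0.015]
contact_force: [0.3, -1.4, 0.5]
opening: -0.004
```

apply_moves(
  steps=[
    [0,-0.003,0,0],
  ],
)

```text
clock: 11.0
ee_pos: [0.5558, 0.0203, 0.0377]
eef_rot: [-0.003, 0.999, 0.051, 0.015]
contact_force: [-0.4, -2.6, -0.1]
opening: 0.001
```

```bash
python3 where.py
```

```text
t 11.0 tcp bed mm [-11.  -34.9  19.7] toolx yaw rel bed -0.16 tz [ 0.031  0.007 -1.   ] F bed [-0.6 -2.6 -0.1] op 0.001
```

apply_moves(
  steps=[
    [0,-0.002,0,0],
  ],
)

```text
clock: 11.1
ee_pos: [0.5556, 0.0224, 0.0377]
eef_rot: [-0.003, 0.999, 0.051, 0.015]
contact_force: [-0.4, -2.0, -0.7]
opening: -0.003
```

apply_moves(
  steps=[
    [0,-0.002,0,0],
  ],
)

```text
clock: 11.2
ee_pos: [0.5557, 0.0235, 0.0378]
eef_rot: [-0.001, 0.999, 0.051, 0.016]
contact_force: [1.5, -13.5, -1.6]
opening: 0.002
```

apply_moves(
  steps=[
    [0,-0.002,0,0],
  ],
)

```text
clock: 11.3
ee_pos: [0.556, 0.0237, 0.038]
eef_rot: [0.001, 0.999, 0.05, 0.016]
contact_force: [1.0, -14.9, -1.5]
opening: -0.002
```

```bash
python3 where.py
python3 - <<'E'
from h import *
a=capture('side')[:,:,::-1][110:260,170:370]; cv2.imwrite('pics/side11c.png',cv2.resize(a,(800,600),interpolation=cv2.INTER_CUBIC))
E
```

```text
t 11.3 tcp bed mm [-10.4 -31.6  20. ] toolx yaw rel bed -0.27 tz [ 0.032 -0.    -0.999] F bed [ -0.6 -14.9  -1.5] op -0.002
```

View pics/side11c.png

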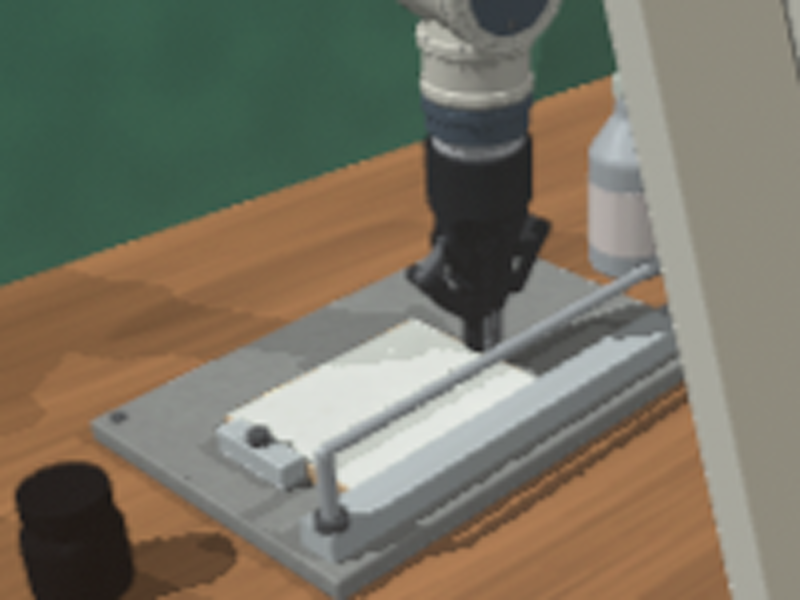

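apply_moves(
  steps=[
    [0,0.01,0,0],
    [0,0.015,0,0],
    [0,0,-0.03,0],
    [0,0,-0.04,0],
    [0,0,-0.02,0],
    [0.03,0,0,0],
    [0.04,0,0,0],
    [0.04,0,0,0],
  ],
)

```text
clock: 12.15
ee_pos: [0.664, 0.0042, 0.136]
eef_rot: [-0.001, 0.999, 0.049, 0.015]
contact_force: [0.2, -0.3, 0.7]
opening: -0.005
```

```bash
python3 where.py
python3 - <<'E'
from h import *
a=capture('top')[:,:,::-1][95:220,180:450]; cv2.imwrite('pics/top12c.png',cv2.resize(a,(795,368),interpolation=cv2.INTER_CUBIC))
E
```

```text
t 12.15 tcp bed mm [ 95.  -62.3 118. ] toolx yaw rel bed -0.43 tz [ 0.03   0.004 -1.   ] F bed [ 0.1 -0.4  0.7] op -0.005
```

View pics/top12c.png

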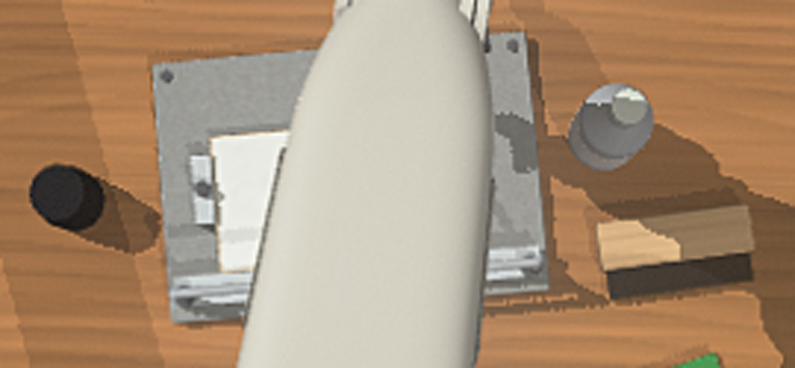

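apply_moves(
  steps=[
    [0.003,-0.03,0,-0.4],
    [0,-0.03,0,0],
    [0,-0.03,0,0],
    [0,-0.03,0,0],
    [0,0,0.03,0],
    [0,0,0.03,0],
    [0,0,0.02,0],
    [0,0,0,0],
  ],
  fingers=1,
)

```text
clock: 13.0
ee_pos: [0.6665, 0.1234, 0.0504]
eef_rot: [-0.004, 0.999, 0.051, 0.016]
contact_force: [-1.0, 0.2, 0.1]
opening: 1.001
```

```bash
python3 where.py
```

```text
t 13.0 tcp bed mm [109.9  56.   32.4] toolx yaw rel bed -0.13 tz [ 0.031  0.009 -0.999] F bed [-1.   0.3  0.1] op 1.001
```

apply_moves(
  steps=[
    [0,0,0.013,0],
    [0,0,0.01,0],
    [0,0,0,0],
    [-0.015,0,0,0],
    [-0.012,0,0,0],
    [-0.006,0,0,0],
    [-0.003,0,0,0],
  ],
)

```text
clock: 13.7
ee_pos: [0.6334, 0.1179, 0.028]
eef_rot: [-0.004, 0.999, 0.05, 0.019]
contact_force: [-0.1, -0.0, 1.0]
opening: 0.999
```

```bash
python3 where.py
```

```text
t 13.7 tcp bed mm [76.4 54.  10. ] toolx yaw rel bed -0.24 tz [ 0.037  0.011 -0.999] F bed [-0.1  0.   1. ] op 0.999
```

apply_moves(
  steps=[
    [-0.003,0,0.003,0],
    [-0.002,0,0,0],
  ],
)

```text
clock: 13.9
ee_pos: [0.6291, 0.1174, 0.0255]
eef_rot: [-0.004, 0.999, 0.05, 0.019]
contact_force: [0.3, -0.4, -0.7]
opening: 1.007
```

apply_moves(
  steps=[
    [-0.002,0,0,0],
  ],
)

```text
clock: 14.0
ee_pos: [0.6275, 0.1171, 0.0256]
eef_rot: [-0.004, 0.999, 0.05, 0.02]
contact_force: [4.0, -2.2, 1.7]
opening: 0.998
```

apply_moves(
  steps=[
    [-0.002,0,0,0],
  ],
)

```text
clock: 14.1
ee_pos: [0.6272, 0.117, 0.0261]
eef_rot: [-0.004, 0.998, 0.05, 0.022]
contact_force: [9.7, 0.9, -1.1]
opening: 1.002
```

```bash
python3 where.py
```

```text
t 14.1 tcp bed mm [70.2 53.8  8.1] toolx yaw rel bed -0.23 tz [ 0.043  0.011 -0.999] F bed [ 9.8 -0.1 -1.1] op 1.002
```

apply_moves(
  steps=[
    [0.01,0,0,0],
    [0.015,0,0,0],
    [0,0,-0.04,0],
    [0,0,-0.045,0],
    [0,0,-0.045,0],
    [0,0,-0.045,0],
    [0,0,-0.045,0],
    [-0.03,0.03,0,0],
  ],
)

```text
clock: 14.9
ee_pos: [0.622, 0.0863, 0.2522]
eef_rot: [-0.005, 0.998, 0.052, 0.02]
contact_force: [1.7, -1.2, -0.5]
opening: 0.999
```

apply_moves(
  steps=[
    [-0.03,0.035,0,0],
    [-0.03,0.035,0,0],
    [-0.03,0.035,0,0],
    [-0.03,0.035,0,0],
    [-0.025,0.04,0,0],
    [-0.025,0.04,0,0],
    [-0.025,0.04,0,0],
    [-0.025,0.04,0,0],
  ],
)

```text
clock: 15.7
ee_pos: [0.4312, -0.244, 0.2446]
eef_rot: [-0.004, 0.998, 0.055, 0.023]
contact_force: [0.7, 0.2, -0.1]
opening: 1.002
```

```bash
python3 where.py
python3 - <<'E'
from h import *
a=capture('top')[:,:,::-1]; cv2.imwrite('pics/top13.png',a); cv2.imwrite('pics/top13c.png',cv2.resize(a[95:220,180:450],(795,368),interpolation=cv2.INTER_CUBIC))
E
```

```text
t 15.7 tcp bed mm [-162.5 -284.7  226.6] toolx yaw rel bed 0.32 tz [ 0.046  0.01  -0.999] F bed [ 0.8  0.1 -0.1] op 1.002
```

View pics/top13c.png

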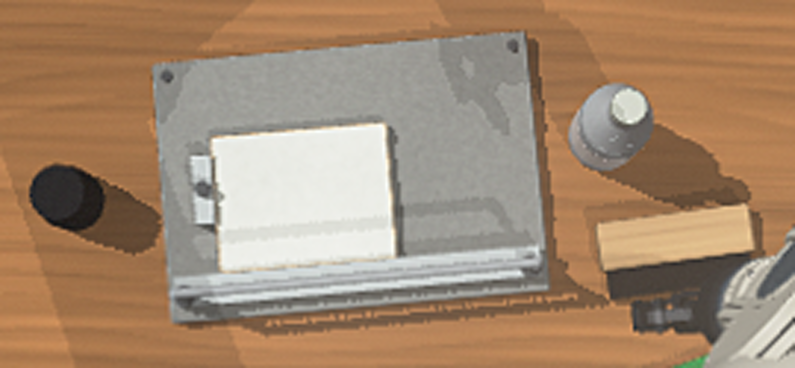

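Run:
```python
from bed import *
b=capture('side')[:,:,::-1]
cv2.imwrite('pics/side13c.png',cv2.resize(b[150:260,200:350],(800,587),interpolation=cv2.INTER_CUBIC))
im=cv2.imread('pics/top13.png')
m=((im.min(2)>165)).astype(np.uint8); m[:130]=0;m[:,:255]=0;m[:,320:]=0
n,l,st,ce=cv2.connectedComponentsWithStats(m); i=1+st[1:,4].argmax(); print(st[i])
ys,xs=np.where(l==i)
P=np.array([1e3*w2b(onplane('top',(x,y),.03)) for x,y in zip(xs,ys)])
# edges: per-row/col extremes
L={};
for x,y,p in zip(xs,ys,P):
    pass
def edge(axis,sel):
    out=[]
    key=ys if axis=='row' else xs
    for k in np.unique(key)[6:-16 if axis=='row' else -6]:
        idx=np.where(key==k)[0]; v=(xs if axis=='row' else ys)[idx]; out.append(P[idx[v.argmin() if sel=='min' else v.argmax()]])
    return np.array(out)
for nm,ax,sel,dep in [('+y','row','min',1),('-y','row','max',1),('+x','col','min',0)]:
    e=edge(ax,sel); f=np.polyfit(e[:,1-dep],e[:,dep],1); print(nm,'pos',e[:,dep].mean().round(1),'slope deg',np.degrees(np.arctan(f[0])).round(2))
d=cv2.absdiff(im,cv2.imread('pics/top0.png'))
for nm,(x,y) in {'jar':(202,160),'can':(392,130),'squeegee':(405,172)}.items(): print(nm,d[y-4:y+4,x-4:x+4].mean().round(1))
```

```text
[ 255  137   65   61 3234]Traceback (most recent call last):
  File "<stdin>", line 8, in <module>
  File "h.py", line 7, in onplane
    C,d=ray(n,px); return C+d*(z-C[2])/d[2]
        ~~~^^^^^^
  File "h.py", line 4, in ray
    c=calibration(n); p=cv2.undistortPoints(np.array([[px]],float),c['K'],c['distortion'])[0,0]
ValueError: time passes only in moves, steps and waits
```

View pics/side13c.png

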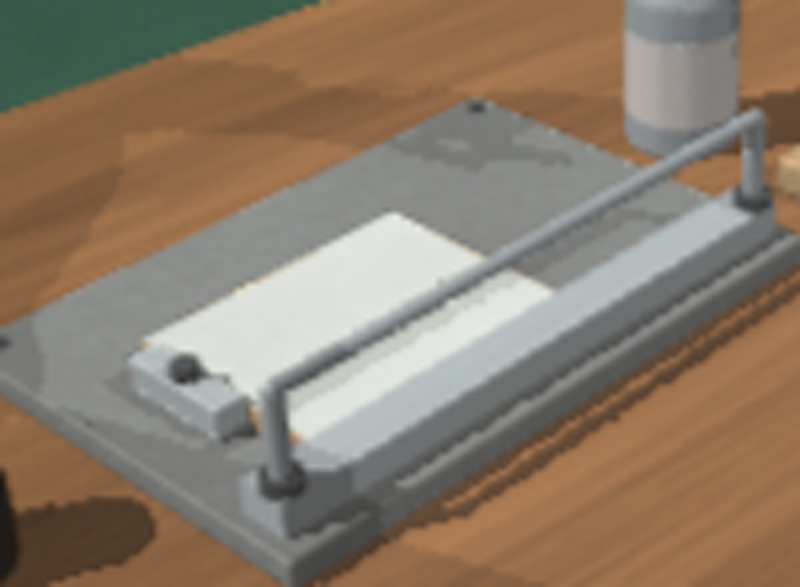

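Run:
```python
from bed import *
im=cv2.imread('pics/top13.png'); c=calibration('top')
def conv(px):
    p=cv2.undistortPoints(np.array(px,float)[:,None],c['K'],c['distortion'])[:,0]; d=np.c_[p,np.ones(len(p))]@c['R']; C=-c['R'].T@c['t']
    X=C+d*((.03-C[2])/d[:,2])[:,None]; return 1e3*np.c_[(X[:,:2]-t)@R]
big=cv2.resize(im,None,fx=8,fy=8,interpolation=cv2.INTER_CUBIC)[:,:,0].astype(float)  # blue: tan edge dark
def cross(rng,horizontal,lo,hi,fromhi=False):
    out=[]
    for k in rng:
        v=big[int(k*8),lo*8:hi*8] if horizontal else big[lo*8:hi*8,int(k*8)]
        j=np.where(v>160)[0]; j=(j[-1] if fromhi else j[0])/8+lo-.44
        out.append((j,k-.44) if horizontal else (k-.44,j))
    return conv(out)
for nm,e,dep in [('+y',cross(np.arange(144,168,2),True,253,275) ,1),('-y',cross(np.arange(142,172,2),True,300,320,True),1),('+x',cross(np.arange(258,308,3),False,130,155),0)]:
    f=np.polyfit(e[:,1-dep],e[:,dep],1); print(nm,'pos',np.median(e[:,dep]).round(1),'slope deg',np.degrees(np.arctan(f[0])).round(2),'spread',np.ptp(e[:,dep]).round(1))
d=cv2.absdiff(im,cv2.imread('pics/top0.png'))
for nm,(x,y) in {'jar':(202,160),'can':(392,130),'squeegee':(405,172)}.items(): print(nm,d[y-4:y+4,x-4:x+4].mean().round(1))
```

```text
+y pos 149.6 slope deg 1.63 spread 6.8
-y pos -25.0 slope deg -0.19 spread 1.4
+x pos 61.0 slope deg 1.94 spread 13.1
jar 5.7
can 11.6
squeegee 7.8
```

Run:
```python
from bed import *
im=cv2.imread('pics/top13.png'); c=calibration('top')
big=cv2.resize(im,None,fx=8,fy=8,interpolation=cv2.INTER_CUBIC)[:,:,0].astype(float)
px=[]
for k in range(258,308,3):
    v=big[130*8:155*8,k*8]; g=np.diff(v); j=g.argmax()/8+130-.44; px.append((k-.44,j))
p=cv2.undistortPoints(np.array(px)[:,None],c['K'],c['distortion'])[:,0]; d=np.c_[p,np.ones(len(p))]@c['R']; C=-c['R'].T@c['t']
X=C+d*((.03-C[2])/d[:,2])[:,None]; e=1e3*((X[:,:2]-t)@R); print(e.round(1).tolist())
f=np.polyfit(e[:,1],e[:,0],1); print(np.degrees(np.arctan(f[0])))
```

```text
[[61.7, 133.2], [60.9, 124.2], [60.5, 115.2], [60.8, 106.1], [61.1, 97.1], [61.0, 88.0], [60.6, 79.0], [60.5, 70.0], [62.0, 60.8], [60.8, 51.9], [60.0, 42.9], [60.7, 33.8], [61.0, 24.8], [60.6, 15.8], [60.6, 6.7], [60.5, -2.3], [60.5, -11.3]]
0.23364395885753317
```

```bash
python3 -c "
from plant import *
print(hand_in())"
```

```text
the job is handed in; nothing more can be done
None
```

The sign blank is lying flat on the bed, white face up, against both the back fence and the side stop. I handed the job in at about 16 s of the 61 s allowed.

**What I did:** I pushed the top past upright with the open fingertips and it fell flat. I then pushed it by its edges to the fence, along the fence to the stop, and once more against the fence. It was never gripped or lifted. I raised the arm and moved it well clear before handing in.

**Last checks:**
- **Contact:** the push force rose when the blank seated, to 10–17 N at the fence and 15 N at the stop. The second fence press stopped within 0.3 mm of the first. I did not press the stop again after that.
- **Far edge:** measured at bed x of about 60.7 mm, where 60 mm is expected.
- **Right edge:** measured at bed y −25 mm, where about −26 mm is expected.
- **Squareness:** both edges measured within about 0.25° of the bed axes, which is within the noise.
- **Bystanders:** the can, jar and squeegee look unmoved in the last picture.

**What failed or disagreed:**
- The side camera disagreed with the top camera by about 10 mm on positions, so I relied on the top camera and the contact forces.
- My first automatic fit of the left and far edges was spoiled by stray bright pixels. I redid the far edge but not the left one, so the left side rests on the stop contact and the right edge.

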